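Charge the pigment mill jar with grinding balls

TASK

Use the steel scoop to scoop ceramic grinding balls out of the grey tray and tip at least four of the six into the open porcelain mill jar; any left over stay in the tray and none may be spilled. Then lay the scoop back upright on its cork mat. Only the scoop may touch the balls, never the gripper; do not drop them from high up, do not shove the jar, and leave everything else on the table alone.

Things in the scene. Friction and masses are not known exactly. Their poses are not given: they have to be found in the camera images.
- scoop: flat-bottomed steel hand scoop, 0.22 kg. Origin: centre of the bucket's underside; x out of its open mouth, z up. Bucket 80 mm long (x -40 to 40), 76 wide; floor 2 thick, walls 3; back and sides 36 high as far as x 0, sides 26 high from there to x 20, floor bare beyond, front open
- scoop_grip (a point): middle of the scoop's straight level wooden handle, at (-90, 0, 85) mm in the scoop's frame, axes as the scoop's. The handle runs backwards from a thin riser behind the bucket: x -152 to -48 mm, 18 wide (y), 22 high (z 74 to 96)
- scoop_lip (a point): middle of the scoop's front edge at its underside, at (40, 0, 0) mm in the scoop's frame; axes as the scoop's
- tray: open grey plastic tray fixed to the table, 260 mm long (x) x 98 wide (y) x 42 high, walls and floor 5 thick (inside 88 wide). Origin: centre of its underside. Flat inner floor from x -125 to 94 mm; there the +x end slopes up at 50 degrees to the rim at x 125. At the start the balls lie in the +x half, the -x end is empty
- jar: Open pale porcelain mill jar standing loose on the table, 1.4 kg, round, 116 mm outer diameter, 90 mm high, wall and floor 6 mm thick (mouth 104 mm). Origin: centre of its underside, z up.
- jar_mid (a point): point on the jar's axis, 40 mm above its underside
- mat: Flat cork mat fixed to the table, 240 mm (x) x 110 mm (y) x 5 mm thick, where the scoop lies at the start. Origin: centre of its underside.
- mat_spot (a point): point on top of the mat, 50 mm from its centre along its +x, where the middle of the scoop's bucket belongs; axes as the mat's
- tape: bystander: roll of paper tape lying flat, 100 mm across, 25 mm high; origin at the centre of its underside
- knife: bystander: palette knife (spatula) lying flat on the table; origin at the middle of its underside, x along it
- sponge: bystander: brown sponge block 70 x 110 x 40 mm; origin at the centre of its underside
- medium: bystander: amber bottle 56 mm across, 140 mm high; origin at the centre of its underside
- pigment: bystander: squat lidded glass jar 68 mm across, 70 mm high; origin at the centre of its underside
- brushes: bystander: dark metal pot 84 mm across, 100 mm high, with brushes to 240 mm; origin at the centre of its underside
- ball0: white glazed ceramic grinding ball, 24 mm diameter, 26 g, slippery, rolls freely; origin at its centre
- ball1: white glazed ceramic grinding ball, 24 mm diameter, 26 g, slippery, rolls freely; origin at its centre
- ball2: white glazed ceramic grinding ball, 24 mm diameter, 26 g, slippery, rolls freely; origin at its centre
- ball3: white glazed ceramic grinding ball, 24 mm diameter, 26 g, slippery, rolls freely; origin at its centre
- ball4: white glazed ceramic grinding ball, 24 mm diameter, 26 g, slippery, rolls freely; origin at its centre
- ball5: white glazed ceramic grinding ball, 24 mm diameter, 26 g, slippery, rolls freely; origin at its centre

How it is judged:
By the outcome, as a careful person would: the job done as asked, in the order asked, and still so for the second after the job is handed in, with the robot touching nothing.
It also fails if it takes over 69 s, if anything falls off the work surface, if the arm or the gripper's body presses on something with over 40 N, if the wrist force passes 120 N, or if a joint passes its speed limit or range.

ROBOT

A 6-joint arm with a two-finger parallel gripper is mounted at the origin on the work surface. World frame = base frame: x ahead of the robot, y to its left, z up, the work surface at z = 0. Lengths are in mm, angles in rad, forces in N, time in s.
With the tool pointing down it reaches from about 275 to 750 mm from the base axis. Payload 10.2 kg.
Tool frame: the origin (TCP) lies between the finger pads; the fingertips stand robot.nose_length ahead of it and the grasp point (between the pads) lies 2 mm behind it (robot.nose_length is the distance from the TCP to the fingertips, in mm); z points along the fingers, y is the line along which they close (so a half turn about z gives the same grasp; the last joint's range is limited). The gripper opens to 88 mm and grips with 3 to 60 N. Pads are 18 mm wide; open, the fingers measure 123 mm over their backs; the gripper's body (75 mm by 187 mm) begins 45 mm behind the grasp point.
Start: joints at [-1.411, 0.313, 1.498, -0, 1.331, -0.223], TCP at [196.086, -487.013, 255.72] pointing down, gripper open.
Joint ranges: [-2.94, 2.94], [-0.97, 2.17], [0.19, 2.56], [-1.23, 4.37], [0.02, 3.11], [-2.88, 2.88]. Speed limits (rad/s): [2.39, 2.39, 3.01, 3.14, 3.14, 3.14].

INTERFACE

Orientations are given as a rotation vector (axis times angle).
In Python, from plant import monitor, get_image, camera_info, robot gives the robot as it stands.
- The arm moves only by the tool send_rows, never from a script. Its argument "deltas" is a list of rows, each an object of numbers: "grip": the opening, from 0 (shut) to 1 (fully open); "tx", "ty", "tz": the shift along the tool's x, y, z in cm; "turn": the turn about the tool's z in degrees. A call has 1 to 10 rows; each row shifts and turns the commanded pose from where the row before left it, along the tool's axes as they then stand; what a row does not reach is not made up. A row lasts 1/12 s, in which the tool goes at most 41.7 mm and 7.16 degrees, less where a joint would pass 70% of its speed; a pose out of reach is approached as far as the arm can. A call with a gripper value outside its range is refused whole. The fingers move at their own pace and stop on an object; "force" is the grip in N (left out, the last holds). Time passes only in rows, so rows that do not move let the fingers close. It gives the time, the measured TCP pose, the force, the opening and the grip force at its end, in the units of the state.
- monitor.get_obs(): the state, without advancing time (a new reading comes with each control period).
- get_image(name): name is "scene" or "top"; returns (picture, depth): 400x640x3 uint8, red, green, blue; 400x640 float32, mm along the optical axis (not along the pixel's ray), 0 where there is no reading.
- camera_info(name): a dict with "vertical_fov" (degrees; the focal length in pixels is half the picture's height over the tangent of half this angle, whatever the lens; pixels are square), "cx", "cy" (the principal point, pixels), "view" (4x4, takes a point from world to camera coordinates). Camera axes: x right, y up, looking along -z (the intrinsics and any distortion apply to the point x, -y, -z); pixel columns grow to the right and rows downward; lengths in mm; the calibration is good to about 2 mm. A picture is of the moment at which its call begins. camera_info takes no time and is no camera call.
- robot.sign_off(): hands the job in; it is judged then, once.
The state is a dict: "time_s": time; "joint_positions": joint angles; "joint_velocities": joint speeds; "effort": joint torques, N m; "tcp_pos": TCP position; "tcp_rot": TCP orientation; "wrist_force": force on the tool from outside, world axes, zero at the start; "moment": the same for the moment, N m; "gripper_width": finger opening in mm; "grasp_force": force on a finger pad.
Only numpy, scipy, OpenCV 4.12 (cv2) and the standard library are available. Lean on these libraries where they do the work, as an engineer would, in place of code of your own. Each camera call takes 0.05 s, during which the arm holds its last target. There are 200 camera calls.

## Working session

There is one attempt and no reset: what is moved stays moved. The work goes in short steps, Python scripts to look and compute and a tool call to move; the robot and the scene stay as the last step left them, time stands still between calls to the robot, and variables do not carry over. Pictures are saved under pics/ and viewed, at most 10 in all, crops included, and the job is handed in when it is done.

Besides the shell and the picture viewer there is one more tool, called after "Call:" by a JSON object that holds its "method" and its "body". send_rows: Moves the arm, as the interface text tells. Its arguments: {"type":"object","properties":{"deltas":{"type":"array","items":{"type":"object","properties":{"grip":{"type":"number"},"tx":{"type":"number"},"ty":{"type":"number"},"tz":{"type":"number"},"turn":{"type":"number"}}}},"force":{"type":"number"}},"required":["deltas"]}

```bash
ls; mkdir -p pics
python3 - <<'E'
from plant import monitor, get_image, camera_info, robot
import cv2,numpy as np
for n in("scene","top"):
    p,d=get_image(n); cv2.imwrite(f"pics/{n}0.png",p[:,:,::-1]); np.save(f"{n}0.npy",d); print(n,camera_info(n),(d==0).mean())
o=monitor.get_obs();print(o,robot.nose_length,[a for a in dir(robot) if a[0]!='_'])
E
```

```text
pics
scene {'vertical_fov': 43.868141116090726, 'cx': 330.29711032036613, 'cy': 196.07621053943512, 'view': array([[-5.05891562e-01,  8.62577133e-01,  5.86668690e-03,
         2.77922242e+02],
       [-7.30551197e-01, -4.32056376e-01,  5.28793189e-01,
         3.92399435e+02],
       [ 4.58659652e-01,  2.63226097e-01,  8.48730431e-01,
        -1.54802815e+03],
       [ 0.00000000e+00,  0.00000000e+00,  0.00000000e+00,
         1.00000000e+00]])} 0.00391015625
top {'vertical_fov': 48.00552460796032, 'cx': 319.5700312651385, 'cy': 200.27688245681307, 'view': array([[ 2.20973657e-02, -9.99687896e-01,  1.16540277e-02,
        -2.73636346e+01],
       [ 9.92468525e-01,  2.33396901e-02,  1.20255916e-01,
        -5.64728992e+02],
       [-1.20490385e-01,  8.90891671e-03,  9.92674518e-01,
        -1.08490761e+03],
       [ 0.00000000e+00,  0.00000000e+00,  0.00000000e+00,
         1.00000000e+00]])} 0.003890625
{'time_s': 0.1, 'joint_positions': array([-1.41140502e+00,  3.13401186e-01,  1.49835322e+00,  1.11500728e-05,
        1.33095657e+00, -2.23393026e-01]), 'joint_velocities': array([-0.00120666, -0.00185028, -0.00161154,  0.00070271, -0.00127106,
       -0.00069046]), 'effort': array([ 2.39193934e-03, -4.02812433e+01, -2.52647924e+01,  6.95594866e-02,
        3.42054083e-02, -6.98490635e-05]), 'tcp_pos': array([ 196.05377469, -486.81606822,  255.21759373]), 'tcp_rot': array([-3.08313210e+00, -5.97395402e-01, -7.31809010e-05]), 'wrist_force': array([ 0.03002863, -0.01304294,  0.61422646]), 'moment': array([0.03051028, 0.0548505 , 0.04663851]), 'grasp_force': 0.0, 'gripper_width': 87.92071255768477} 17.0 ['Unreachable', 'nose_length', 'sign_off']
```

View pics/top0.png

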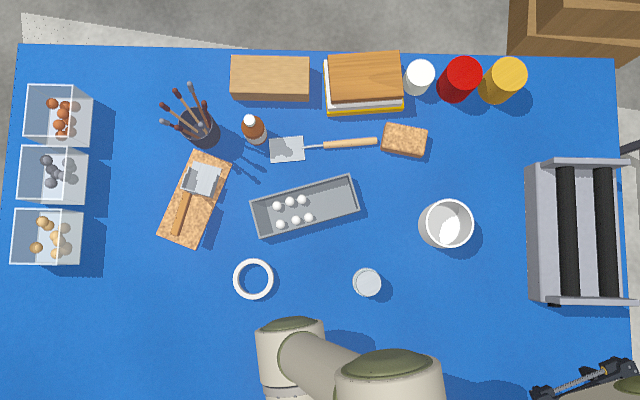

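View pics/scene0.png

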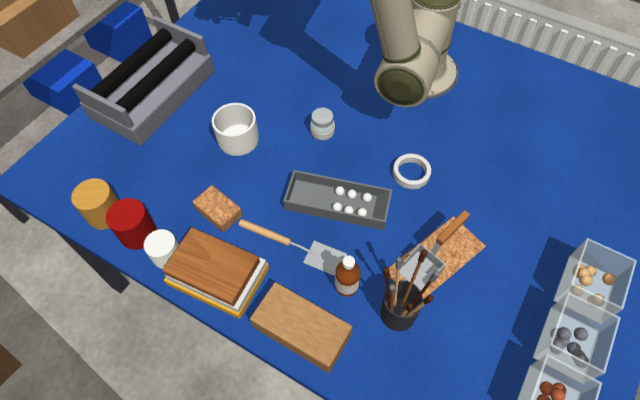

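Top view: scoop on its mat at (203,178), with the handle down to (178,230); tray at (305,207) with six balls on its left, sloped side; jar at (447,223). The scene view confirms that layout. Next I turn the depth into a world point cloud.

```bash
cat > h.py <<'E'
import numpy as np,cv2
from plant import monitor,get_image,camera_info,robot
def cloud(n,d):
    c=camera_info(n);f=200/np.tan(np.radians(c["vertical_fov"]/2))
    v,u=np.mgrid[:400,:640]
    P=np.stack([(u-c["cx"])/f*d,-(v-c["cy"])/f*d,-d],-1)
    V=c["view"];return (P-V[:3,3])@V[:3,:3]
def ray(n,uv,z):
    c=camera_info(n);f=200/np.tan(np.radians(c["vertical_fov"]/2));V=c["view"]
    uv=np.atleast_2d(uv).astype(float)
    D=np.stack([(uv[:,0]-c["cx"])/f,-(uv[:,1]-c["cy"])/f,-np.ones(len(uv))],-1)@V[:3,:3]
    C=-V[:3,:3].T@V[:3,3]
    return C+D*((z-C[2])/D[:,2])[:,None]
def box(p): 
    r=cv2.minAreaRect(p[:,:2].astype(np.float32));b=cv2.boxPoints(r)
    e=b[1]-b[0];g=b[2]-b[1]; 
    l=e if np.hypot(*e)>np.hypot(*g) else g
    return np.round(r[0],1),np.round(r[1],1),round(float(np.degrees(np.arctan2(l[1],l[0])))%180,1)
E
python3 - <<'E'
from h import *
for n in("top","scene"):
    d=np.load(n+"0.npy");p=cv2.imread(f"pics/{n}0.png");W=cloud(n,d)
    hsv=cv2.cvtColor(p,cv2.COLOR_BGR2HSV);z=W[...,2]
    print(n,"table z",np.median(z[(hsv[...,0]>100)&(hsv[...,0]<120)&(hsv[...,1]>150)]))
    if n=="top":
        R={"tray":(240,165,370,245),"mat":(150,145,236,255),"jar":(412,192,480,255)}
    else: R={"tray":(275,165,398,232),"jar":(205,98,265,160),"mat":(385,205,495,300)}
    def sub(k,m):
        a,b,c,e=R[k];M=np.zeros_like(m);M[b:e,a:c]=m[b:e,a:c];return M&(d>0)
    t=W[sub("tray",(z>36)&(z<47)&(hsv[...,1]<90))];print("tray rim",box(t),len(t))
    j=W[sub("jar",(z>85)&(z<96))];print("jar rim",cv2.minEnclosingCircle(j[:,:2].astype(np.float32)),len(j),np.median(j[:,2]))
    h=W[sub("mat",(z>85)&(z<110))];print("high over mat",len(h), box(h) if len(h)>5 else'')
    hc=sub("mat",(z>80)&(z<110)&(hsv[...,1]>90)); 
    if hc.sum()>5: print("handle",box(W[hc]),np.median(W[hc][:,2]))
    m=sub("mat",(z>1.5)&(z<9)&(hsv[...,1]>40)&(hsv[...,0]<30));print("mat",box(W[m]),m.sum())
    s=sub("mat",(z>20)&(z<46)&(hsv[...,1]<60));print("bucket rim",box(W[s]) if s.sum()>5 else '',s.sum())
    b=sub("tray",(hsv[...,2]>205)&(hsv[...,1]<30)&(z<36)).astype(np.uint8)
    k,l,st,ce=cv2.connectedComponentsWithStats(b)
    for i in range(1,k):
        if st[i,4]>8: print(" ball",st[i,4],np.round(ray(n,ce[i],19)[0],1), round(float(z[l==i].max()),1))
    if n=="top":
        tall=W[(z>110)&(W[...,0]>300)&(W[...,1]>100)&(d>0)];print("tall range",tall[:,:3].min(0),tall.max(0))
E
```

```text
top table z 0.22795913903880957
tray rim (array([551.4,  23. ]), array([ 98.7, 259.8]), 107.3) 699
jar rim ((511.5518493652344, -321.23760986328125), 58.22434997558594) 401 89.5198317875903
high over mat 422 (array([519.1, 310.6]), array([ 19.5, 104.8]), 165.5)
handle (array([519.1, 310.6]), array([ 19.5, 104.8]), 165.5) 100.26725881681534
mat (array([566.3, 305.6]), array([110.6, 238.6]), 160.0) 2328
bucket rim (array([639.2, 280.6]), array([ 79.5, 129.7]), 165.4) 229
 ball 57 [570.1  32.   19. ] 33.0
 ball 58 [564.4  62.5  19. ] 32.9
 ball 53 [551.8  95.1  19. ] 31.3
 ball 57 [524.7  13.7  19. ] 33.5
 ball 56 [517.2  45.6  19. ] 32.7
 ball 55 [505.9  84.7  19. ] 32.1
tall range [680.86829645 140.5700686  110.12491519] [786.33773289 341.28736429 243.26355257]
scene table z 0.3192488406921819
tray rim (array([551.8,  22.8]), array([104.4, 259.7]), 107.5) 787
jar rim ((512.0333251953125, -321.1380920410156), 59.759117126464844) 318 89.47443036159974
high over mat 550 (array([616.4, 312. ]), array([ 69. , 287.9]), 165.8)
handle (array([613.5, 309.6]), array([ 57.9, 284.3]), 167.8) 100.51683872743722
mat (array([565.6, 305.3]), array([110.6, 240.9]), 159.6) 1835
bucket rim (array([590.3, 254.2]), array([253.5, 139.1]), 27.1) 321
 ball 33 [388.6 108.3  19. ] 29.5
 ball 47 [522.9  12.8  19. ] 33.1
 ball 45 [515.2  44.6  19. ] 32.6
 ball 46 [503.9  83.6  19. ] 34.5
 ball 46 [567.6  31.3  19. ] 33.5
 ball 43 [561.   61.1  19. ] 31.7
 ball 43 [549.8  93.7  19. ] 32.9
```

Call:
{"method": "send_rows", "body": {"deltas": [{"turn":6.1,"grip":1},{"turn":6.1},{"turn":6.1},{"turn":6.1},{"turn":6},{"turn":6},{"tx":0.2,"ty":-1.4},{"tx":0.4,"ty":-2.8},{"tx":0.5,"ty":-3.5},{"tx":0.5,"ty":-3.5}]}}

```text
validation failed for argument at $.de...
```

Call:
{"method": "send_rows", "body": {"deltas": [{"tx":0.5,"ty":-3.5},{"tx":0.5,"ty":-3.5},{"tx":0.5,"ty":-3.5},{"tx":0.5,"ty":-3.5},{"tx":0.5,"ty":-3.5},{"tx":0.5,"ty":-3.5},{"tx":0.5,"ty":-3.5},{"tx":0.5,"ty":-3.5},{"tx":0.5,"ty":-3.5},{"tx":0.5,"ty":-3.5}]}}

```text
validation failed for argument at $.de...
```

Call:
{"method": "send_rows", "body": {"deltas": [{"tx":0.5,"ty":-3.5},{"tx":0.5,"ty":-3.5},{"tx":0.5,"ty":-3.5},{"tx":0.5,"ty":-3.5},{"tx":0.5,"ty":-3.5},{"tx":0.5,"ty":-3.5},{"tx":0.5,"ty":-3.5},{"tx":0.5,"ty":-3.5},{"tx":0.5,"ty":-2},{}]}}

```text
validation failed for argument at $.de...
```

Call:
{"method": "send_rows", "body": {"deltas": [{"tx":0,"ty":0,"tz":0,"turn":6.1,"grip":1},{"tx":0,"ty":0,"tz":0,"turn":6.1,"grip":1},{"tx":0,"ty":0,"tz":0,"turn":6.1,"grip":1},{"tx":0,"ty":0,"tz":0,"turn":6.1,"grip":1},{"tx":0,"ty":0,"tz":0,"turn":6,"grip":1},{"tx":0,"ty":0,"tz":0,"turn":6,"grip":1}]}}

```text
time_s: 0.6
tcp_pos: [196.1, -486.9, 255.4]
tcp_rot: [-3.115, 0.404, 0.0]
wrist_force: [-0.1, -0.1, -0.5]
gripper_width: 88.2
grasp_force: 0.0
```

Call:
{"method": "send_rows", "body": {"deltas": [{"tx":0.2,"ty":-1.4,"tz":0,"turn":0,"grip":1},{"tx":0.4,"ty":-2.8,"tz":0,"turn":0,"grip":1},{"tx":0.5,"ty":-3.5,"tz":0,"turn":0,"grip":1},{"tx":0.5,"ty":-3.5,"tz":0,"turn":0,"grip":1},{"tx":0.5,"ty":-3.5,"tz":0,"turn":0,"grip":1},{"tx":0.5,"ty":-3.5,"tz":0,"turn":0,"grip":1},{"tx":0.5,"ty":-3.5,"tz":0,"turn":0,"grip":1},{"tx":0.5,"ty":-3.5,"tz":0,"turn":0,"grip":1},{"tx":0.5,"ty":-3.5,"tz":0,"turn":0,"grip":1},{"tx":0.5,"ty":-3.5,"tz":0,"turn":0,"grip":1}]}}

```text
time_s: 1.43
tcp_pos: [321.2, -185.0, 255.6]
tcp_rot: [-3.116, 0.396, 0.0]
wrist_force: [0.9, 0.2, 0.3]
gripper_width: 88.2
grasp_force: 0.0
```

Call:
{"method": "send_rows", "body": {"deltas": [{"tx":0.5,"ty":-3.5,"tz":0,"turn":0,"grip":1},{"tx":0.5,"ty":-3.5,"tz":0,"turn":0,"grip":1},{"tx":0.5,"ty":-3.5,"tz":0,"turn":0,"grip":1},{"tx":0.5,"ty":-3.5,"tz":0,"turn":0,"grip":1},{"tx":0.5,"ty":-3.5,"tz":0,"turn":0,"grip":1},{"tx":0.5,"ty":-3.5,"tz":0,"turn":0,"grip":1},{"tx":0.5,"ty":-3.5,"tz":0,"turn":0,"grip":1},{"tx":0.5,"ty":-3.5,"tz":0,"turn":0,"grip":1},{"tx":0.5,"ty":-3.5,"tz":0,"turn":0,"grip":1},{"tx":0.5,"ty":-3.5,"tz":0,"turn":0,"grip":1}]}}

```text
time_s: 2.27
tcp_pos: [457.1, 141.7, 255.5]
tcp_rot: [3.117, -0.395, -0.001]
wrist_force: [-0.1, 0.3, -0.2]
gripper_width: 88.2
grasp_force: 0.0
```

Call:
{"method": "send_rows", "body": {"deltas": [{"tx":0.5,"ty":-3.5,"tz":0,"turn":0,"grip":1},{"tx":0.5,"ty":-3.5,"tz":0,"turn":0,"grip":1},{"tx":0.5,"ty":-3.5,"tz":0,"turn":0,"grip":1},{"tx":0.5,"ty":-1.5,"tz":0,"turn":0,"grip":1},{"tx":0,"ty":0,"tz":0,"turn":0,"grip":1}]}}

```text
time_s: 2.68
tcp_pos: [506.7, 253.3, 254.7]
tcp_rot: [3.117, -0.391, -0.002]
wrist_force: [-0.3, -0.2, 0.0]
gripper_width: 88.0
grasp_force: 0.0
```

```bash
cat >> h.py <<'E'
def go(x,y,z,yaw=None):
    o=monitor.get_obs();p=o["tcp_pos"];R=cv2.Rodrigues(o["tcp_rot"])[0]
    cy=np.degrees(np.arctan2(R[1,0],R[0,0]))
    D=R.T@(np.array([x,y,z])-p)/10
    print("t",round(o["time_s"],2),"tcp",np.round(p,1),"yaw",round(cy,2),"delta cm",np.round(D,2),"turn",None if yaw is None else round(cy-yaw,2),"w",round(o["gripper_width"],1),"gf",round(o["grasp_force"],1),"F",np.round(o["wrist_force"],1),"M",np.round(o["moment"],2),"tilt",np.round(np.degrees(np.arccos(-R[2,2])),2))
E
python3 -c "
from h import *
go(528.8,308.1,88,-14.5)"
```

```text
t 2.68 tcp [506.7 253.3 254.7] yaw -14.3 delta cm [ 0.8  -5.86 16.67] turn 0.2 w 88.0 gf 0.0 F [-0.3 -0.2  0. ] M [ 0.06  0.08 -0.01] tilt 0.06
```

Call:
{"method": "send_rows", "body": {"deltas": [{"tx":0.4,"ty":-3,"tz":0,"turn":0,"grip":1},{"tx":0.4,"ty":-2.9,"tz":1,"turn":0.2,"grip":1},{"tx":0,"ty":0,"tz":3,"turn":0,"grip":1},{"tx":0,"ty":0,"tz":3.5,"turn":0,"grip":1},{"tx":0,"ty":0,"tz":3.5,"turn":0,"grip":1},{"tx":0,"ty":0,"tz":3,"turn":0,"grip":1},{"tx":0,"ty":0,"tz":1.7,"turn":0,"grip":1},{"tx":0,"ty":0,"tz":1,"turn":0,"grip":1},{"tx":0,"ty":0,"tz":0,"turn":0,"grip":1},{"tx":0,"ty":0,"tz":0,"turn":0,"grip":1}]}}

```text
time_s: 3.52
tcp_pos: [529.1, 305.7, 89.5]
tcp_rot: [-3.116, 0.402, -0.001]
wrist_force: [-0.1, -0.6, 0.7]
gripper_width: 88.1
grasp_force: 0.0
```

```bash
python3 -c "
from h import *
go(528.8,308.1,88,-14.5)"
```

```text
t 3.52 tcp [529.1 305.7  89.5] yaw -14.69 delta cm [-0.09 -0.23  0.15] turn -0.19 w 88.1 gf 0.0 F [-0.1 -0.6  0.7] M [0.05 0.01 0.01] tilt 0.04
```

Call:
{"method": "send_rows", "body": {"deltas": [{"tx":-0.1,"ty":-0.2,"tz":0.1,"turn":-0.2,"grip":1},{"tx":0,"ty":0,"tz":0,"turn":0,"grip":0},{"tx":0,"ty":0,"tz":0,"turn":0,"grip":0},{"tx":0,"ty":0,"tz":0,"turn":0,"grip":0},{"tx":0,"ty":0,"tz":0,"turn":0,"grip":0},{"tx":0,"ty":0,"tz":0,"turn":0,"grip":0},{"tx":0,"ty":0,"tz":0,"turn":0,"grip":0},{"tx":0,"ty":0,"tz":0,"turn":0,"grip":0}], "force": 60}}

```text
time_s: 4.18
tcp_pos: [528.3, 308.2, 87.8]
tcp_rot: [3.117, -0.396, -0.0]
wrist_force: [-0.4, 0.1, 0.1]
gripper_width: 43.3
grasp_force: 0.0
```

```bash
python3 -c "
from h import *
go(528.8,308.1,88,-14.5)"
```

```text
t 4.18 tcp [528.3 308.2  87.8] yaw -14.47 delta cm [ 0.05 -0.   -0.02] turn 0.03 w 43.3 gf 0.0 F [-0.4  0.1  0.1] M [ 0.03  0.   -0.04] tilt 0.0
```

Call:
{"method": "send_rows", "body": {"deltas": [{"tx":0,"ty":0,"tz":0,"turn":0,"grip":0},{"tx":0,"ty":0,"tz":0,"turn":0,"grip":0},{"tx":0,"ty":0,"tz":0,"turn":0,"grip":0},{"tx":0,"ty":0,"tz":0,"turn":0,"grip":0},{"tx":0,"ty":0,"tz":0,"turn":0,"grip":0},{"tx":0,"ty":0,"tz":0,"turn":0,"grip":0},{"tx":0,"ty":0,"tz":0,"turn":0,"grip":0}]}}

```text
time_s: 4.77
tcp_pos: [528.3, 308.3, 87.7]
tcp_rot: [-3.116, 0.396, -0.0]
wrist_force: [-0.3, 1.2, -0.9]
gripper_width: 17.1
grasp_force: 60.0
```

Call:
{"method": "send_rows", "body": {"deltas": [{"tx":0,"ty":0,"tz":-0.5,"turn":0,"grip":0},{"tx":0,"ty":0,"tz":-1,"turn":0,"grip":0},{"tx":0,"ty":0,"tz":-2,"turn":0,"grip":0},{"tx":0,"ty":0,"tz":-2.5,"turn":0,"grip":0},{"tx":0,"ty":0,"tz":-2,"turn":0,"grip":0},{"tx":0,"ty":0,"tz":-1,"turn":0,"grip":0},{"tx":0,"ty":0,"tz":0,"turn":0,"grip":0}]}}

```text
time_s: 5.35
tcp_pos: [529.0, 308.5, 180.4]
tcp_rot: [-3.115, 0.395, -0.006]
wrist_force: [-0.0, -0.1, -3.2]
gripper_width: 17.3
grasp_force: 60.0
```

Run:
```python
from h import *
go(599.6,-131.7,150,107.3)
p,d=get_image("top");cv2.imwrite("pics/t1.png",p[130:300,100:420,::-1].repeat(2,0).repeat(2,1))
W=cloud("top",d);np.save("t1.npy",W)
```

```text
t 5.35 tcp [529.  308.5 180.4] yaw -14.47 delta cm [17.82 40.87  3.01] turn -121.77 w 17.3 gf 60.0 F [-0.  -0.1 -3.2] M [ 0.14  0.23 -0.02] tilt 0.25
```

View pics/t1.png

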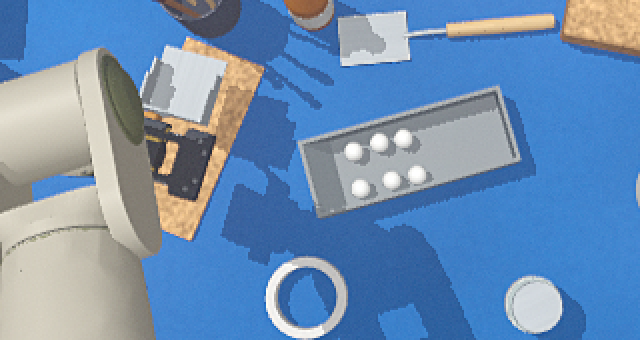

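```bash
cat >> h.py <<'E'
def tilt(W,rng=(53,135)):
    o=monitor.get_obs();R=cv2.Rodrigues(o["tcp_rot"])[0];p=o["tcp_pos"]+np.array([0,0,2])
    L=(W.reshape(-1,3)-p)@np.c_[R[:,0],-R[:,1],-R[:,2]]
    m=(abs(L[:,1])<28)&(L[:,0]>rng[0])&(L[:,0]<rng[1])&(L[:,2]>-150)&(L[:,2]<-20)
    q=L[m];
    if len(q)<20: print("few",len(q));return
    k,b=np.polyfit(q[:,0],q[:,2],1)
    for _ in range(5):
        r=q[:,2]-k*q[:,0]-b;s=q[abs(r)<max(3,np.median(abs(r))*1.5)];k,b=np.polyfit(s[:,0],s[:,2],1)
    print("noseup deg",round(np.degrees(np.arctan(k)),1),"floor dist",round(b/np.hypot(1,k),1),"(level -83)",len(s),len(q),"x",s[:,0].min().round(),s[:,0].max().round())
E
python3 -c "
from h import *
tilt(np.load('t1.npy'))"
```

```text
noseup deg -0.4 floor dist -80.9 (level -83) 617 709 x 56.0 130.0
```

Call:
{"method": "send_rows", "body": {"deltas": [{"tx":-0.4,"ty":1.2,"tz":0,"turn":0,"grip":0},{"tx":-0.8,"ty":2.4,"tz":0,"turn":0,"grip":0},{"tx":-1,"ty":3.2,"tz":0,"turn":0,"grip":0},{"tx":-1,"ty":3.2,"tz":0,"turn":0,"grip":0},{"tx":-1,"ty":3.2,"tz":0,"turn":0,"grip":0},{"tx":-0.8,"ty":2.6,"tz":0,"turn":0,"grip":0},{"tx":-0.6,"ty":2,"tz":0,"turn":-3,"grip":0},{"tx":0,"ty":0,"tz":0,"turn":-6,"grip":0},{"tx":0,"ty":0,"tz":0,"turn":-7,"grip":0},{"tx":0,"ty":0,"tz":0,"turn":-7,"grip":0}]}}

```text
time_s: 6.23
tcp_pos: [428.8, 149.4, 176.6]
tcp_rot: [3.132, 0.242, -0.004]
wrist_force: [1.2, 0.1, -2.3]
gripper_width: 16.8
grasp_force: 60.0
```

Call:
{"method": "send_rows", "body": {"deltas": [{"tx":0,"ty":0,"tz":0,"turn":-7,"grip":0},{"tx":0,"ty":0,"tz":0,"turn":-7,"grip":0},{"tx":0,"ty":0,"tz":0,"turn":-7,"grip":0},{"tx":0,"ty":0,"tz":0,"turn":-7,"grip":0},{"tx":0,"ty":0,"tz":0,"turn":-7,"grip":0},{"tx":0,"ty":0,"tz":0,"turn":-7,"grip":0},{"tx":0,"ty":0,"tz":0,"turn":-7,"grip":0},{"tx":0,"ty":0,"tz":0,"turn":-7,"grip":0},{"tx":0,"ty":0,"tz":0,"turn":-7,"grip":0},{"tx":0,"ty":0,"tz":0,"turn":-7,"grip":0}]}}

```text
time_s: 7.07
tcp_pos: [428.9, 149.7, 176.4]
tcp_rot: [-2.425, -1.995, 0.004]
wrist_force: [-0.3, -0.7, -2.9]
gripper_width: 17.1
grasp_force: 60.0
```

Call:
{"method": "send_rows", "body": {"deltas": [{"tx":0,"ty":0,"tz":0,"turn":-7,"grip":0},{"tx":0,"ty":0,"tz":0,"turn":-7,"grip":0},{"tx":0,"ty":0,"tz":0,"turn":-7,"grip":0},{"tx":0,"ty":0,"tz":0,"turn":-4,"grip":0},{"tx":0,"ty":0,"tz":0,"turn":-3.8,"grip":0},{"tx":0,"ty":0,"tz":0,"turn":0,"grip":0}]}}

```text
time_s: 7.57
tcp_pos: [429.0, 149.7, 176.5]
tcp_rot: [-1.857, -2.532, 0.003]
wrist_force: [-0.3, 0.5, -1.5]
gripper_width: 17.4
grasp_force: 60.0
```

```bash
python3 -c "
from h import *
go(599.6,-131.7,150,107.3)"
```

```text
t 7.57 tcp [429.  149.7 176.5] yaw 107.47 delta cm [-31.97   7.83   2.62] turn 0.17 w 17.4 gf 60.0 F [-0.3  0.5 -1.5] M [-0.19 -0.18  0.08] tilt 0.14
```

Call:
{"method": "send_rows", "body": {"deltas": [{"tx":-1.5,"ty":0.4,"tz":0,"turn":0,"grip":0},{"tx":-3,"ty":0.7,"tz":0,"turn":0,"grip":0},{"tx":-3.6,"ty":0.9,"tz":0,"turn":0,"grip":0},{"tx":-3.6,"ty":0.9,"tz":0,"turn":0,"grip":0},{"tx":-3.6,"ty":0.9,"tz":0,"turn":0,"grip":0},{"tx":-3.6,"ty":0.9,"tz":0,"turn":0,"grip":0},{"tx":-3.6,"ty":0.9,"tz":0,"turn":0,"grip":0},{"tx":-3.6,"ty":0.9,"tz":0,"turn":0,"grip":0},{"tx":-3.5,"ty":0.8,"tz":0,"turn":0.2,"grip":0},{"tx":-2.4,"ty":0.5,"tz":0,"turn":0,"grip":0}]}}

```text
time_s: 8.4
tcp_pos: [600.0, -135.3, 176.3]
tcp_rot: [-1.87, -2.523, 0.001]
wrist_force: [-0.0, 0.6, -3.1]
gripper_width: 17.0
grasp_force: 60.0
```

Call:
{"method": "send_rows", "body": {"deltas": [{"tx":0,"ty":0,"tz":1.5,"turn":0,"grip":0},{"tx":0,"ty":0,"tz":1.5,"turn":0,"grip":0},{"tx":0,"ty":0,"tz":0,"turn":0,"grip":0}]}}

```text
time_s: 8.65
tcp_pos: [597.8, -132.3, 143.5]
tcp_rot: [-1.865, -2.52, 0.003]
wrist_force: [-0.9, 0.8, -2.2]
gripper_width: 17.3
grasp_force: 60.0
```

Run:
```python
from h import *
go(599.6,-131.7,88,107.3)
p,d=get_image("top");cv2.imwrite("pics/t2.png",p[150:290,210:480,::-1].repeat(2,0).repeat(2,1))
W=cloud("top",d);tilt(W)
q=W[(W[...,2]>37)&(W[...,2]<47)];L=(q[:,:2]-[551.5,23])@np.array([[-.297,-.955],[.955,-.297]])
m=(abs(L[:,0])<140)&(abs(L[:,1])<60);L=L[m]
for s in(1,-1): 
    e=L[(L[:,0]*0+s*L[:,1]>40)];print("side",s,len(e),np.polyfit(e[:,0],e[:,1],1),np.percentile(s*e[:,1],[2,98]))
```

```text
t 8.65 tcp [ 597.8 -132.3  143.5] yaw 106.98 delta cm [-0.02  0.22  5.55] turn -0.32 w 17.3 gf 60.0 F [-0.9  0.8 -2.2] M [-0.06 -0.11  0.01] tilt 0.4
noseup deg 0.5 floor dist -86.2 (level -83) 386 502 x 63.0 130.0
side 1 172 [-7.73673002e-03  4.69055348e+01] [41.81575482 49.28075588]
side -1 229 [ 7.17134047e-04 -4.59704431e+01] [43.14699175 48.80540338]
```

View pics/t2.png

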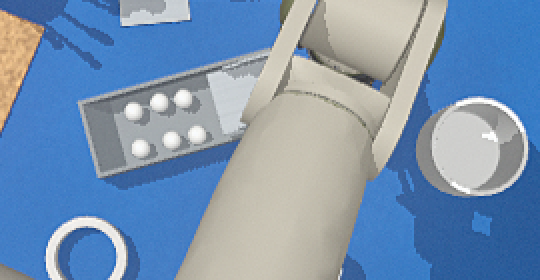

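Call:
{"method": "send_rows", "body": {"deltas": [{"tx":0,"ty":0.2,"tz":1,"turn":-0.3,"grip":0},{"tx":0,"ty":0,"tz":1.5,"turn":0,"grip":0},{"tx":0,"ty":0,"tz":1.5,"turn":0,"grip":0},{"tx":0,"ty":0,"tz":1,"turn":0,"grip":0},{"tx":0,"ty":0,"tz":0.4,"turn":0,"grip":0},{"tx":0,"ty":0,"tz":0,"turn":0,"grip":0},{"tx":0,"ty":0,"tz":0,"turn":0,"grip":0}]}}

```text
time_s: 9.28
tcp_pos: [601.6, -131.9, 94.4]
tcp_rot: [1.859, 2.532, 0.0]
wrist_force: [0.3, 0.0, -1.6]
gripper_width: 17.1
grasp_force: 60.0
```

```bash
python3 -c "
from h import *
go(599.6,-131.7,87.7,107.3)"
```

```text
t 9.28 tcp [ 601.6 -131.9   94.4] yaw 107.43 delta cm [ 0.08 -0.19  0.67] turn 0.13 w 17.1 gf 60.0 F [ 0.3  0.  -1.6] M [-0.17 -0.09 -0.02] tilt 0.06
```

Call:
{"method": "send_rows", "body": {"deltas": [{"tx":0,"ty":-0.15,"tz":0.4,"turn":0.1,"grip":0},{"tx":0,"ty":0,"tz":0.3,"turn":0,"grip":0},{"tx":0,"ty":0,"tz":0,"turn":0,"grip":0}]}}

```text
time_s: 9.53
tcp_pos: [600.2, -132.8, 87.5]
tcp_rot: [1.861, 2.529, 0.0]
wrist_force: [-1.0, -1.2, 3.0]
gripper_width: 17.3
grasp_force: 60.0
```

```bash
python3 -c "
from h import *
go(599.6,-131.7,87.7,107.3)"
```

```text
t 9.53 tcp [ 600.2 -132.8   87.5] yaw 107.31 delta cm [ 0.12 -0.02 -0.02] turn 0.01 w 17.3 gf 60.0 F [-1.  -1.2  3. ] M [-0.17 -0.01  0.  ] tilt 0.11
```

Call:
{"method": "send_rows", "body": {"deltas": [{"tx":0.4,"ty":0,"tz":0,"turn":0,"grip":0},{"tx":0.8,"ty":0,"tz":0,"turn":0,"grip":0},{"tx":0.8,"ty":0,"tz":0,"turn":0,"grip":0},{"tx":0.8,"ty":0,"tz":0,"turn":0,"grip":0},{"tx":0.8,"ty":0,"tz":0,"turn":0,"grip":0},{"tx":0.8,"ty":0,"tz":0,"turn":0,"grip":0},{"tx":0.8,"ty":0,"tz":0,"turn":0,"grip":0},{"tx":0.8,"ty":0,"tz":0,"turn":0,"grip":0},{"tx":0.8,"ty":0,"tz":0,"turn":0,"grip":0},{"tx":0.8,"ty":0,"tz":0,"turn":0,"grip":0}], "force": 20}}

```text
time_s: 10.37
tcp_pos: [577.5, -59.3, 87.7]
tcp_rot: [1.859, 2.529, 0.001]
wrist_force: [1.8, -4.9, 5.2]
gripper_width: 18.1
grasp_force: 20.0
```

Run:
```python
from h import *
go(562.8,-13.3,87.7,107.3)
p,d=get_image("scene");np.save("s3.npy",d);cv2.imwrite("pics/s3.png",cv2.resize(p[120:260,230:450,::-1],None,fx=3,fy=3))
```

```text
t 10.37 tcp [577.5 -59.3  87.7] yaw 107.35 delta cm [ 4.82 -0.03 -0.01] turn 0.05 w 18.1 gf 20.0 F [ 1.8 -4.9  5.2] M [-0.76 -0.32  0.06] tilt 0.15
```

View pics/s3.png

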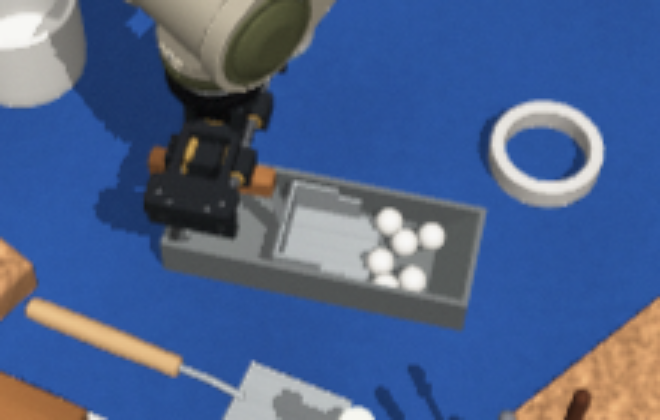

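Call:
{"method": "send_rows", "body": {"deltas": [{"tx":0.5,"ty":0,"tz":0,"turn":0,"grip":0},{"tx":0.5,"ty":0,"tz":0,"turn":0,"grip":0},{"tx":0.5,"ty":0,"tz":0,"turn":0,"grip":0},{"tx":0.5,"ty":0,"tz":0,"turn":0,"grip":0},{"tx":0.5,"ty":0,"tz":0,"turn":0,"grip":0},{"tx":0.5,"ty":0,"tz":0,"turn":0,"grip":0},{"tx":0.5,"ty":0,"tz":0,"turn":0,"grip":0},{"tx":0.5,"ty":0,"tz":0,"turn":0,"grip":0},{"tx":0.4,"ty":0,"tz":0,"turn":0,"grip":0}]}}

```text
time_s: 11.17
tcp_pos: [564.5, -17.6, 87.7]
tcp_rot: [1.859, 2.529, 0.001]
wrist_force: [2.7, -5.8, 5.9]
gripper_width: 17.8
grasp_force: 20.0
```

Run:
```python
from h import *
go(562.8,-13.3,87.7,107.3)
p,d=get_image("scene");np.save("s4.npy",d);cv2.imwrite("pics/s4.png",cv2.resize(p[120:260,230:450,::-1],None,fx=3,fy=3))
W=cloud("scene",d);tilt(W)
```

```text
t 11.17 tcp [564.5 -17.6  87.7] yaw 107.35 delta cm [ 0.46 -0.04 -0.  ] turn 0.05 w 17.8 gf 20.0 F [ 2.7 -5.8  5.9] M [-0.95 -0.38 -0.05] tilt 0.17
noseup deg 19.5 floor dist -99.9 (level -83) 350 518 x 53.0 135.0
```

View pics/s4.png

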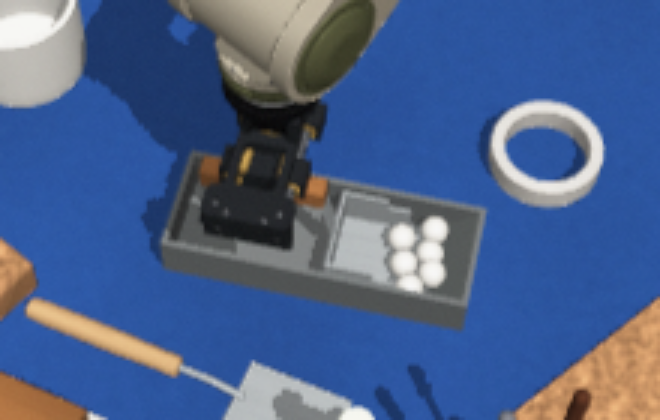

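Call:
{"method": "send_rows", "body": {"deltas": [{"tx":0.3,"ty":0,"tz":0,"turn":0,"grip":0},{"tx":0.3,"ty":0,"tz":0,"turn":0,"grip":0},{"tx":0,"ty":0,"tz":0,"turn":0,"grip":0}], "force": 40}}

```text
time_s: 11.47
tcp_pos: [562.6, -11.5, 87.7]
tcp_rot: [1.859, 2.529, 0.001]
wrist_force: [1.7, -3.9, 6.3]
gripper_width: 17.6
grasp_force: 40.0
```

```bash
cat >> h.py <<'E'
def balls(W,p,pr=1):
    # ball tops in scoop-level coords (x fwd, y left, z from table); white blobs
    o=monitor.get_obs();R=cv2.Rodrigues(o["tcp_rot"])[0];P=o["tcp_pos"]
    hsv=cv2.cvtColor(p[:,:,::-1].copy(),cv2.COLOR_BGR2HSV)
    L=(W-P)@np.c_[R[:,0],-R[:,1],-R[:,2]];L[...,0]-=90
    m=((hsv[...,2]>205)&(hsv[...,1]<30)&(abs(L[...,0])<150)&(abs(L[...,1])<50)&(L[...,2]<-35)).astype(np.uint8)
    dt=cv2.distanceTransform(m,cv2.DIST_L2,5);pk=(dt>=cv2.dilate(dt,np.ones((5,5))))&(dt>2)
    k,l,st,ce=cv2.connectedComponentsWithStats(pk.astype(np.uint8))
    for i in range(1,k):
        u,v=ce[i].round().astype(int);print("  ball xy scoop",L[v,u,:2].round(),"z",W[v,u,2].round())
E
python3 - <<'E'
from h import *
go(562.8,-13.3,87.7,107.3)
p,d=get_image("scene");W=cloud("scene",d);balls(W,p)
E
```

```text
t 11.47 tcp [562.6 -11.5  87.7] yaw 107.36 delta cm [-0.17 -0.04 -0.  ] turn 0.06 w 17.6 gf 40.0 F [ 1.7 -3.9  6.3] M [-0.55 -0.28 -0.04] tilt 0.15
  ball xy scoop [35. 27.] z 30.0
  ball xy scoop [14. 14.] z 28.0
  ball xy scoop [37.  5.] z 32.0
  ball xy scoop [ 19. -11.] z 27.0
  ball xy scoop [ 45. -19.] z 39.0
```

Call:
{"method": "send_rows", "body": {"deltas": [{"tx":0.25,"ty":0,"tz":-0.3,"turn":0,"grip":0},{"tx":0.25,"ty":0,"tz":-0.3,"turn":0,"grip":0},{"tx":0.25,"ty":0,"tz":-0.3,"turn":0,"grip":0},{"tx":0,"ty":0,"tz":0,"turn":0,"grip":0},{"tx":0,"ty":0,"tz":0,"turn":0,"grip":0},{"tx":0,"ty":0,"tz":0,"turn":0,"grip":0}], "force": 60}}

```text
time_s: 12.02
tcp_pos: [560.4, -5.6, 96.4]
tcp_rot: [1.858, 2.529, -0.002]
wrist_force: [2.7, -10.0, 1.7]
gripper_width: 17.3
grasp_force: 60.0
```

Run:
```python
from h import *
go(562.8,-13.3,87.7,107.3)
p,d=get_image("scene");W=cloud("scene",d);balls(W,p);tilt(W,(53,90))
cv2.imwrite("pics/s5.png",cv2.resize(p[120:260,230:450,::-1],None,fx=3,fy=3))
```

```text
t 12.02 tcp [560.4  -5.6  96.4] yaw 107.37 delta cm [-0.8  -0.01  0.87] turn 0.07 w 17.3 gf 60.0 F [  2.7 -10.    1.7] M [-1.95 -0.55 -0.01] tilt 0.21
  ball xy scoop [29. 26.] z 31.0
  ball xy scoop [ 8. 13.] z 30.0
  ball xy scoop [30.  4.] z 33.0
  ball xy scoop [13. -9.] z 28.0
  ball xy scoop [ 39. -18.] z 37.0
  ball xy scoop [ 29. -31.] z 31.0
noseup deg -4.6 floor dist -80.9 (level -83) 161 205 x 53.0 90.0
```

View pics/s5.png

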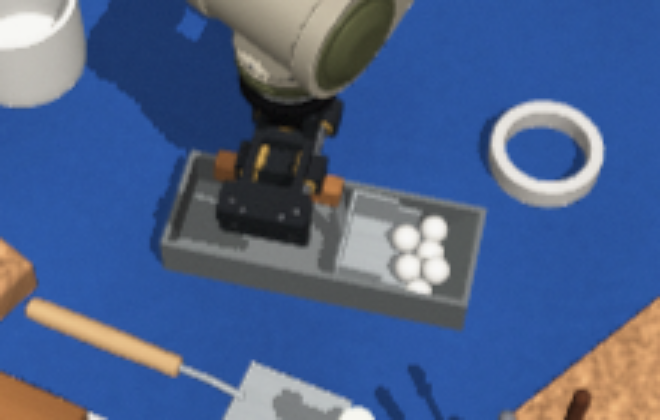

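Call:
{"method": "send_rows", "body": {"deltas": [{"tx":0,"ty":0,"tz":0.3,"turn":0,"grip":0},{"tx":0,"ty":0,"tz":0.3,"turn":0,"grip":0},{"tx":0,"ty":0,"tz":0.3,"turn":0,"grip":0},{"tx":-0.2,"ty":0,"tz":0.2,"turn":0,"grip":0},{"tx":-0.2,"ty":0,"tz":0.2,"turn":0,"grip":0},{"tx":-0.2,"ty":0,"tz":0,"turn":0,"grip":0}], "force": 20}}

```text
time_s: 12.57
tcp_pos: [562.9, -11.4, 84.8]
tcp_rot: [1.859, 2.527, 0.001]
wrist_force: [1.2, -2.8, 11.5]
gripper_width: 17.7
grasp_force: 20.0
```

Run:
```python
from h import *
go(562.8,-13.3,87.7,107.3)
p,d=get_image("scene");W=cloud("scene",d);balls(W,p);tilt(W,(53,90))
```

```text
t 12.57 tcp [562.9 -11.4  84.8] yaw 107.33 delta cm [-0.18 -0.07 -0.29] turn 0.03 w 17.7 gf 20.0 F [ 1.2 -2.8 11.5] M [-0.35 -0.12  0.06] tilt 0.28
  ball xy scoop [35. 28.] z 34.0
  ball xy scoop [15. 14.] z 29.0
  ball xy scoop [32.  2.] z 36.0
  ball xy scoop [ 41. -10.] z 39.0
  ball xy scoop [ 22. -12.] z 31.0
  ball xy scoop [ 43. -19.] z 40.0
  ball xy scoop [ 36. -29.] z 29.0
noseup deg 3.3 floor dist -82.5 (level -83) 160 213 x 54.0 90.0
```

Call:
{"method": "send_rows", "body": {"deltas": [{"tx":-0.2,"ty":0,"tz":0.15,"turn":0,"grip":0},{"tx":-0.2,"ty":0,"tz":0.15,"turn":0,"grip":0},{"tx":-0.2,"ty":0,"tz":0.15,"turn":0,"grip":0},{"tx":-0.2,"ty":0,"tz":0.15,"turn":0,"grip":0},{"tx":-0.2,"ty":0,"tz":0.15,"turn":0,"grip":0},{"tx":-0.2,"ty":0,"tz":0.1,"turn":0,"grip":0},{"tx":-0.2,"ty":0,"tz":0,"turn":0,"grip":0}]}}

```text
time_s: 13.2
tcp_pos: [565.8, -22.9, 74.5]
tcp_rot: [-1.861, -2.53, -0.002]
wrist_force: [0.4, 2.9, 0.4]
gripper_width: 17.5
grasp_force: 20.0
```

Run:
```python
from h import *
go(562.8,-13.3,87.7,107.3)
p,d=get_image("scene");W=cloud("scene",d);balls(W,p);tilt(W,(53,90))
cv2.imwrite("pics/s6.png",cv2.resize(p[120:260,230:450,::-1],None,fx=3,fy=3))
```

```text
t 13.2 tcp [565.8 -22.9  74.5] yaw 107.33 delta cm [ 1.01  0.   -1.32] turn 0.03 w 17.5 gf 20.0 F [0.4 2.9 0.4] M [ 0.63 -0.14 -0.03] tilt 0.07
  ball xy scoop [-15.  11.] z 37.0
  ball xy scoop [ 1. -6.] z 35.0
  ball xy scoop [-17. -18.] z 33.0
noseup deg -15.0 floor dist -23.5 (level -83) 170 244 x 55.0 90.0
```

View pics/s6.png

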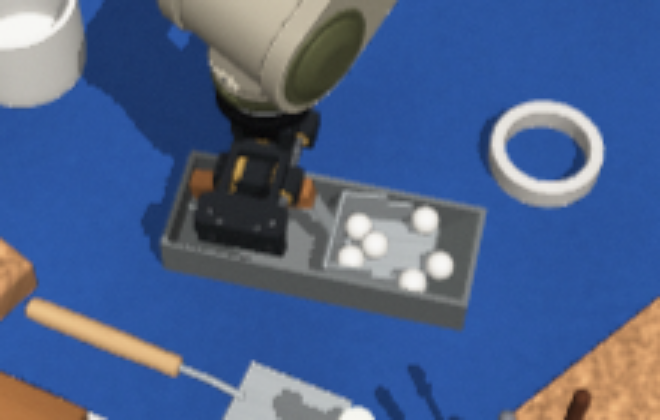

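Call:
{"method": "send_rows", "body": {"deltas": [{"tx":0,"ty":0,"tz":-0.1,"turn":0,"grip":0},{"tx":-0.3,"ty":0,"tz":-0.1,"turn":0,"grip":0},{"tx":-0.6,"ty":0,"tz":0,"turn":0,"grip":0},{"tx":-0.7,"ty":0,"tz":0,"turn":0,"grip":0},{"tx":-0.7,"ty":0,"tz":0,"turn":0,"grip":0},{"tx":-0.6,"ty":0,"tz":0,"turn":0,"grip":0},{"tx":-0.3,"ty":0,"tz":0,"turn":0,"grip":0},{"tx":0,"ty":0,"tz":0,"turn":0,"grip":0}], "force": 60}}

```text
time_s: 13.92
tcp_pos: [575.8, -55.6, 76.2]
tcp_rot: [1.862, 2.529, -0.001]
wrist_force: [-0.9, -2.4, 2.3]
gripper_width: 17.2
grasp_force: 60.0
```

Call:
{"method": "send_rows", "body": {"deltas": [{"tx":0,"ty":0,"tz":-0.2,"turn":0,"grip":0},{"tx":0.2,"ty":0,"tz":-0.2,"turn":0,"grip":0},{"tx":0.2,"ty":0,"tz":-0.2,"turn":0,"grip":0},{"tx":0.2,"ty":0,"tz":-0.2,"turn":0,"grip":0},{"tx":0.2,"ty":0,"tz":-0.2,"turn":0,"grip":0},{"tx":0.2,"ty":0,"tz":-0.1,"turn":0,"grip":0}], "force": 7}}

```text
time_s: 14.42
tcp_pos: [572.8, -44.9, 87.8]
tcp_rot: [1.86, 2.53, -0.0]
wrist_force: [-0.3, -1.7, -0.7]
gripper_width: 18.0
grasp_force: 7.0
```

```bash
cat > look.py <<'E'
from h import *
import sys
def look():
    go(562.8,-13.3,87.7,107.3)
    p,d=get_image("scene");W=cloud("scene",d)
    # balls in tray frame by Hough circles -> depth point pushed along ray by r
    c=camera_info("scene");C=-c["view"][:3,:3].T@c["view"][:3,3]
    g=cv2.cvtColor(cv2.resize(p[120:260,230:450],None,fx=4,fy=4,interpolation=cv2.INTER_CUBIC),cv2.COLOR_RGB2GRAY)
    h=cv2.HoughCircles(g,cv2.HOUGH_GRADIENT,1,24,param1=100,param2=13,minRadius=14,maxRadius=20)
    o=monitor.get_obs();R=cv2.Rodrigues(o["tcp_rot"])[0];A=np.c_[R[:,0],-R[:,1],-R[:,2]]
    for u,v,r in (h[0] if h is not None else []):
        if g[int(v),int(u)]<195: continue
        P=W[int(120+v/4),int(230+u/4)];P=P+(P-C)/np.linalg.norm(P-C)*12
        L=(P-o["tcp_pos"])@A;T=(P[:2]-[551.5,23])@np.array([[-.297,-.955],[.955,-.297]])
        if abs(T[0])<140 and abs(T[1])<60: print("  scoop",(L[:2]-[90,0]).round(),"tray",T.round(),"z",P[2].round())
    tilt(W,(53,75));return p,W
if __name__=="__main__": look()
E
python3 look.py
```

```text
t 14.42 tcp [572.8 -44.9  87.8] yaw 107.36 delta cm [ 3.32 -0.01  0.  ] turn 0.06 w 18.0 gf 7.0 F [-0.3 -1.7 -0.7] M [-0.4  -0.15 -0.01] tilt 0.08
  scoop [-28.  21.] tray [-9. 21.] z 22.0
  scoop [56. -5.] tray [75. -5.] z 17.0
  scoop [-6. 27.] tray [13. 27.] z 21.0
  scoop [-13.   1.] tray [6. 1.] z 20.0
noseup deg -12.1 floor dist -46.1 (level -83) 94 145 x 53.0 75.0
```

```bash
sed -i 's/param2=13/param2=9/; s/<195/<170/' look.py; python3 look.py
```

```text
t 14.47 tcp [572.8 -44.7  87.9] yaw 107.36 delta cm [ 3.29 -0.01  0.01] turn 0.06 w 17.7 gf 7.0 F [ 0.5 -0.6 -1.7] M [-0.2  -0.17 -0.02] tilt 0.08
  scoop [56. -4.] tray [75. -4.] z 15.0
  scoop [-30.  20.] tray [-12.  20.] z 18.0
  scoop [-5. 27.] tray [13. 27.] z 22.0
  scoop [-30. -15.] tray [-11. -15.] z 20.0
  scoop [-13.   2.] tray [6. 2.] z 19.0
  scoop [ 29. -39.] tray [ 48. -39.] z 33.0
  scoop [-1. -4.] tray [18. -4.] z -1.0
noseup deg -4.2 floor dist -55.6 (level -83) 89 145 x 53.0 75.0
```

Call:
{"method": "send_rows", "body": {"deltas": [{"tx":0,"ty":0,"tz":0.2,"turn":0,"grip":0},{"tx":-0.2,"ty":0,"tz":0.2,"turn":0,"grip":0},{"tx":-0.2,"ty":0,"tz":0.2,"turn":0,"grip":0},{"tx":-0.3,"ty":0,"tz":0.2,"turn":0,"grip":0},{"tx":-0.3,"ty":0,"tz":0.2,"turn":0,"grip":0},{"tx":-0.3,"ty":0,"tz":0.2,"turn":0,"grip":0},{"tx":-0.3,"ty":0,"tz":0.15,"turn":0,"grip":0},{"tx":-0.2,"ty":0,"tz":0.1,"turn":0,"grip":0}], "force": 20}}

```text
time_s: 15.18
tcp_pos: [577.7, -62.0, 72.2]
tcp_rot: [-1.861, -2.529, -0.001]
wrist_force: [-0.6, 2.6, 0.8]
gripper_width: 17.2
grasp_force: 20.0
```

Call:
{"method": "send_rows", "body": {"deltas": [{"tx":0,"ty":0,"tz":0,"turn":0,"grip":0},{"tx":0,"ty":0,"tz":0,"turn":0,"grip":0}], "force": 60}}

```text
time_s: 15.35
tcp_pos: [577.7, -61.8, 72.4]
tcp_rot: [-1.861, -2.53, -0.0]
wrist_force: [-0.8, 3.1, 0.5]
gripper_width: 17.2
grasp_force: 60.0
```

```bash
python3 look.py
```

```text
t 15.35 tcp [577.7 -61.8  72.4] yaw 107.33 delta cm [ 5.08  0.02 -1.52] turn 0.03 w 17.2 gf 60.0 F [-0.8  3.1  0.5] M [0.55 0.04 0.01] tilt 0.06
  scoop [-16.  21.] tray [-15.  22.] z 20.0
  scoop [74. -5.] tray [75. -5.] z 17.0
  scoop [ 39. -31.] tray [ 41. -31.] z 36.0
  scoop [ 7. 24.] tray [ 8. 24.] z 29.0
  scoop [1. 3.] tray [3. 4.] z 25.0
  scoop [-15. -18.] tray [-14. -17.] z 23.0
noseup deg -49.4 floor dist 20.9 (level -83) 89 150 x 54.0 75.0
```

Call:
{"method": "send_rows", "body": {"deltas": [{"tx":0,"ty":0,"tz":-0.2,"turn":0,"grip":0},{"tx":0,"ty":0,"tz":-0.4,"turn":0,"grip":0},{"tx":0,"ty":0,"tz":-0.7,"turn":0,"grip":0},{"tx":0,"ty":0,"tz":-1,"turn":0,"grip":0},{"tx":0,"ty":0,"tz":-1.2,"turn":0,"grip":0},{"tx":0,"ty":0,"tz":-1.2,"turn":0,"grip":0},{"tx":0,"ty":0,"tz":-1.2,"turn":0,"grip":0},{"tx":0,"ty":0,"tz":-1,"turn":0,"grip":0},{"tx":0,"ty":0,"tz":-0.7,"turn":0,"grip":0},{"tx":0,"ty":0,"tz":-0.3,"turn":0,"grip":0}]}}

```text
time_s: 16.23
tcp_pos: [578.3, -62.3, 153.3]
tcp_rot: [1.86, 2.529, 0.001]
wrist_force: [0.5, 0.1, -3.7]
gripper_width: 17.1
grasp_force: 60.0
```

Run:
```python
from look import *
p,W=look();cv2.imwrite("pics/s7.png",cv2.resize(p[120:260,230:450,::-1],None,fx=3,fy=3))
```

```text
t 16.23 tcp [578.3 -62.3 153.3] yaw 107.33 delta cm [ 5.14 -0.03  6.56] turn 0.03 w 17.1 gf 60.0 F [ 0.5  0.1 -3.7] M [-0.31 -0.18 -0.  ] tilt 0.12
  scoop [75. -7.] tray [76. -7.] z 16.0
  scoop [-16.  21.] tray [-15.  20.] z 99.0
  scoop [ 13. -19.] tray [ 13. -20.] z 111.0
  scoop [-3. -2.] tray [-3. -2.] z 105.0
  scoop [-17. -16.] tray [-17. -16.] z 100.0
  scoop [ 5. 25.] tray [ 6. 25.] z 108.0
noseup deg -30.0 floor dist -5.5 (level -83) 131 225 x 54.0 75.0
```

View pics/s7.png

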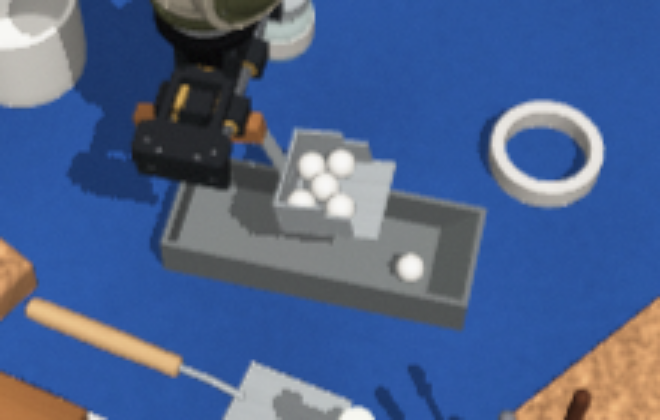

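Call:
{"method": "send_rows", "body": {"deltas": [{"tx":-0.4,"ty":-0.17,"tz":-0.3,"turn":0,"grip":0},{"tx":-0.8,"ty":-0.34,"tz":-0.5,"turn":0,"grip":0},{"tx":-1.2,"ty":-0.5,"tz":-0.8,"turn":0,"grip":0},{"tx":-1.6,"ty":-0.68,"tz":-0.9,"turn":0,"grip":0},{"tx":-2,"ty":-0.84,"tz":-0.9,"turn":0,"grip":0},{"tx":-2.1,"ty":-0.9,"tz":-0.9,"turn":0,"grip":0},{"tx":-2.1,"ty":-0.9,"tz":-0.9,"turn":0,"grip":0},{"tx":-2.1,"ty":-0.9,"tz":-0.6,"turn":0,"grip":0},{"tx":-2.1,"ty":-0.9,"tz":-0.2,"turn":0,"grip":0},{"tx":-2.1,"ty":-0.9,"tz":0,"turn":0,"grip":0}]}}

```text
time_s: 17.12
tcp_pos: [559.4, -243.1, 212.9]
tcp_rot: [1.862, 2.529, -0.0]
wrist_force: [1.0, 0.1, -4.7]
gripper_width: 17.0
grasp_force: 60.0
```

Call:
{"method": "send_rows", "body": {"deltas": [{"tx":-2.1,"ty":-0.9,"tz":0,"turn":0,"grip":0},{"tx":-2.1,"ty":-0.9,"tz":0,"turn":0,"grip":0},{"tx":-2.1,"ty":-0.9,"tz":0,"turn":0,"grip":0},{"tx":-2.1,"ty":-0.9,"tz":0,"turn":0,"grip":0},{"tx":-2,"ty":-0.84,"tz":0,"turn":0,"grip":0},{"tx":-1.6,"ty":-0.68,"tz":0,"turn":0,"grip":0},{"tx":-1.2,"ty":-0.5,"tz":0,"turn":0,"grip":0},{"tx":-0.8,"ty":-0.34,"tz":0,"turn":0,"grip":0},{"tx":-0.4,"ty":-0.17,"tz":0,"turn":0,"grip":0},{"tx":0,"ty":0,"tz":0,"turn":0,"grip":0}]}}

```text
time_s: 17.95
tcp_pos: [543.8, -397.3, 211.6]
tcp_rot: [-1.863, -2.53, 0.0]
wrist_force: [0.2, 0.8, -3.7]
gripper_width: 17.1
grasp_force: 60.0
```

```bash
cat >> h.py <<'E'
def htilt(n="scene"):
    p,d=get_image(n);W=cloud(n,d);o=monitor.get_obs();R=cv2.Rodrigues(o["tcp_rot"])[0]
    L=(W-o["tcp_pos"]-[0,0,2])@np.c_[R[:,0],-R[:,1],-R[:,2]];h=cv2.cvtColor(p,cv2.COLOR_RGB2HSV)
    m=(h[...,0]<20)&(h[...,0]>3)&(h[...,1]>100)&(abs(L[...,1])<14)&(L[...,0]>-75)&(L[...,0]<48)&(abs(L[...,2])<70)&(d>0)
    q=L[m]; k=cv2.fitLine(q[:,[0,2]].astype(np.float32),cv2.DIST_HUBER,0,.01,.01).ravel()
    print("handle nose-up",round(np.degrees(np.arctan(k[1]/k[0])),1),len(q),"x",q[:,0].min().round(),q[:,0].max().round())
    w=(h[...,2]>205)&(h[...,1]<30)&(abs(L[...,1])<34)&(L[...,0]>50)&(L[...,0]<160)&(W[...,2]>97)&(W[...,2]<230)
    print("white px above rim",w.sum());return p,W
E
python3 -c "
from h import *
go(543,-421.5,213,107.3);p,W=htilt()
cv2.imwrite('pics/s8.png',p[...,::-1])"
```

```text
t 17.95 tcp [ 543.8 -397.3  211.6] yaw 107.27 delta cm [-2.28 -0.79 -0.14] turn -0.03 w 17.1 gf 60.0 F [ 0.2  0.8 -3.7] M [-0.27 -0.19  0.02] tilt 0.01
handle nose-up 19.6 122 x 7.0 40.0
white px above rim 182
```

Call:
{"method": "send_rows", "body": {"deltas": [{"tx":-0.3,"ty":-0.1,"tz":0,"turn":0,"grip":0},{"tx":-0.6,"ty":-0.2,"tz":0,"turn":0,"grip":0},{"tx":-0.7,"ty":-0.25,"tz":0,"turn":0,"grip":0},{"tx":-0.5,"ty":-0.2,"tz":0,"turn":0,"grip":0},{"tx":-0.2,"ty":0,"tz":0,"turn":0,"grip":0},{"tx":0,"ty":0,"tz":0,"turn":0,"grip":0}]}}

```text
time_s: 18.5
tcp_pos: [543.9, -421.1, 211.5]
tcp_rot: [-1.862, -2.53, -0.0]
wrist_force: [0.1, 0.2, -3.5]
gripper_width: 17.3
grasp_force: 60.0
```

Call:
{"method": "send_rows", "body": {"deltas": [{"tx":0,"ty":0,"tz":0,"turn":0,"grip":0},{"tx":0,"ty":0,"tz":0,"turn":0,"grip":0}], "force": 22}}

```text
time_s: 18.67
tcp_pos: [544.1, -420.2, 211.7]
tcp_rot: [-1.861, -2.531, -0.0]
wrist_force: [-0.2, 0.3, -3.6]
gripper_width: 17.7
grasp_force: 22.0
```

```bash
python3 -c "
from h import *
go(543,-421.5,213,107.3);p,W=htilt()"
```

```text
t 18.67 tcp [ 544.1 -420.2  211.7] yaw 107.35 delta cm [-0.1  -0.14 -0.13] turn 0.05 w 17.7 gf 22.0 F [-0.2  0.3 -3.6] M [-0.15 -0.19 -0.04] tilt 0.03
handle nose-up -17.3 149 x 7.0 43.0
white px above rim 189
```

Call:
{"method": "send_rows", "body": {"deltas": [{"tx":0,"ty":0,"tz":0,"turn":0,"grip":0},{"tx":0,"ty":0,"tz":0,"turn":0,"grip":0},{"tx":0,"ty":0,"tz":0,"turn":0,"grip":0}], "force": 60}}

```text
time_s: 18.97
tcp_pos: [544.1, -420.4, 211.9]
tcp_rot: [1.861, 2.531, 0.0]
wrist_force: [-1.2, 0.2, -2.1]
gripper_width: 16.7
grasp_force: 60.0
```

```bash
python3 -c "
from h import *
go(543,-421.5,213,107.3);p,W=htilt();cv2.imwrite('pics/s9.png',cv2.resize(p[60:200,160:380,::-1],None,fx=3,fy=3))
j=W[98:160,205:265];j=j[(j[...,2]>85)&(j[...,2]<96)]
"
```

```text
t 18.97 tcp [ 544.1 -420.4  211.9] yaw 107.34 delta cm [-0.07 -0.14 -0.11] turn 0.04 w 16.7 gf 60.0 F [-1.2  0.2 -2.1] M [-0.1  -0.12 -0.01] tilt 0.01
handle nose-up -29.7 155 x 7.0 41.0
white px above rim 0
```

View pics/s9.png

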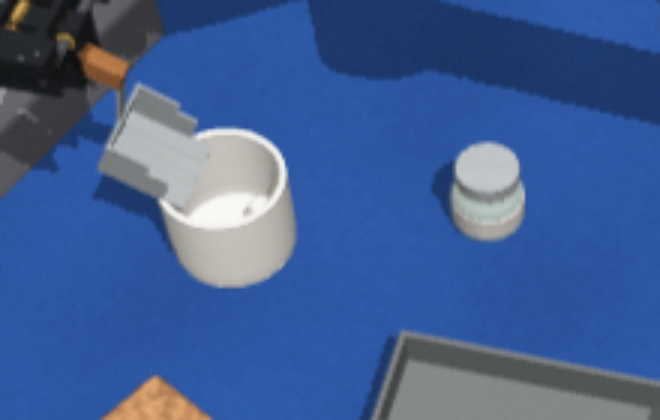

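Call:
{"method": "send_rows", "body": {"deltas": [{"tx":0.2,"ty":0,"tz":-0.4,"turn":0,"grip":0},{"tx":0.2,"ty":0,"tz":-0.8,"turn":0,"grip":0},{"tx":0,"ty":0,"tz":-1.2,"turn":0,"grip":0},{"tx":0,"ty":0,"tz":-1.6,"turn":0,"grip":0},{"tx":0,"ty":0,"tz":-1.6,"turn":0,"grip":0},{"tx":0,"ty":0,"tz":-1,"turn":0,"grip":0},{"tx":0,"ty":0,"tz":-0.4,"turn":0,"grip":0},{"tx":1,"ty":0.1,"tz":0,"turn":0,"grip":0},{"tx":2,"ty":0.2,"tz":0,"turn":0,"grip":0},{"tx":3,"ty":0.3,"tz":0,"turn":0,"grip":0}]}}

```text
time_s: 19.85
tcp_pos: [530.1, -358.2, 280.4]
tcp_rot: [-1.863, -2.528, 0.0]
wrist_force: [1.1, 0.8, -2.3]
gripper_width: 17.1
grasp_force: 60.0
```

Call:
{"method": "send_rows", "body": {"deltas": [{"tx":3.5,"ty":0.4,"tz":0,"turn":0,"grip":0},{"tx":3.5,"ty":0.4,"tz":0,"turn":0,"grip":0},{"tx":3.5,"ty":0.4,"tz":0,"turn":0,"grip":0},{"tx":3.5,"ty":0.4,"tz":0,"turn":0,"grip":0},{"tx":3.5,"ty":0.4,"tz":0,"turn":0,"grip":0},{"tx":3.5,"ty":0.4,"tz":0,"turn":0,"grip":0},{"tx":3.5,"ty":0.4,"tz":0,"turn":0,"grip":0},{"tx":3.5,"ty":0.4,"tz":0,"turn":0,"grip":0},{"tx":3.5,"ty":0.4,"tz":0,"turn":0,"grip":0},{"tx":3.5,"ty":0.4,"tz":0,"turn":0,"grip":0}]}}

```text
time_s: 20.68
tcp_pos: [463.7, -10.0, 281.6]
tcp_rot: [-1.862, -2.53, 0.0]
wrist_force: [0.9, 0.3, -2.3]
gripper_width: 17.2
grasp_force: 60.0
```

Call:
{"method": "send_rows", "body": {"deltas": [{"tx":3.5,"ty":0.4,"tz":0,"turn":0,"grip":0},{"tx":3.5,"ty":0.4,"tz":0,"turn":0,"grip":0},{"tx":3.5,"ty":0.4,"tz":0,"turn":0,"grip":0},{"tx":3,"ty":0.2,"tz":0,"turn":0,"grip":0},{"tx":2,"ty":0,"tz":0,"turn":0,"grip":0},{"tx":1,"ty":0,"tz":0,"turn":0,"grip":0},{"tx":0,"ty":0,"tz":0,"turn":3,"grip":0},{"tx":0,"ty":0,"tz":0,"turn":7,"grip":0},{"tx":0,"ty":0,"tz":0,"turn":7,"grip":0},{"tx":0,"ty":0,"tz":0,"turn":7,"grip":0}]}}

```text
time_s: 21.52
tcp_pos: [428.8, 149.6, 281.6]
tcp_rot: [2.354, 2.081, -0.001]
wrist_force: [-0.3, 0.2, -2.6]
gripper_width: 17.0
grasp_force: 60.0
```

Call:
{"method": "send_rows", "body": {"deltas": [{"tx":0,"ty":0,"tz":0,"turn":7,"grip":0},{"tx":0,"ty":0,"tz":0,"turn":7,"grip":0},{"tx":0,"ty":0,"tz":0,"turn":7,"grip":0},{"tx":0,"ty":0,"tz":0,"turn":7,"grip":0},{"tx":0,"ty":0,"tz":0,"turn":7,"grip":0},{"tx":0,"ty":0,"tz":0,"turn":7,"grip":0},{"tx":0,"ty":0,"tz":0,"turn":7,"grip":0},{"tx":0,"ty":0,"tz":0,"turn":7,"grip":0},{"tx":0,"ty":0,"tz":0,"turn":7,"grip":0},{"tx":0,"ty":0,"tz":0,"turn":7,"grip":0}]}}

```text
time_s: 22.35
tcp_pos: [428.8, 149.5, 281.5]
tcp_rot: [3.121, 0.354, -0.001]
wrist_force: [-0.0, -0.1, -2.6]
gripper_width: 17.1
grasp_force: 60.0
```

Call:
{"method": "send_rows", "body": {"deltas": [{"tx":0,"ty":0,"tz":0,"turn":7,"grip":0},{"tx":0,"ty":0,"tz":0,"turn":7,"grip":0},{"tx":0,"ty":0,"tz":0,"turn":7,"grip":0},{"tx":0,"ty":0,"tz":0,"turn":7,"grip":0},{"tx":0,"ty":0,"tz":0,"turn":5,"grip":0},{"tx":0,"ty":0,"tz":0,"turn":0,"grip":0},{"tx":0,"ty":0,"tz":0,"turn":0,"grip":0}]}}

```text
time_s: 22.93
tcp_pos: [428.9, 149.7, 281.6]
tcp_rot: [3.096, -0.533, -0.001]
wrist_force: [0.5, 0.0, -2.3]
gripper_width: 16.7
grasp_force: 60.0
```

Run:
```python
from h import *
go(528.3,319.2,230,-20.2)
p,W=htilt();htilt("top")
# jar check, balls
j=W[98:160,205:265].reshape(-1,3);r=j[(j[:,2]>85)&(j[:,2]<96)]
print("jar",cv2.minEnclosingCircle(r[:,:2].astype(np.float32)))
P,d=get_image("top");T=cloud("top",d);b=T[185:262,405:490];i=(np.hypot(b[...,0]-511.8,b[...,1]+321.2)<44);zz=b[...,2][i];print("jar inside z pct",np.percentile(zz,[5,25,50,75,90,97]).round(), "frac>14",(zz>14).mean())
```

```text
t 22.93 tcp [428.9 149.7 281.6] yaw -19.54 delta cm [  3.7  -19.3    5.16] turn 0.66 w 16.7 gf 60.0 F [ 0.5  0.  -2.3] M [ 0.11  0.05 -0.01] tilt 0.02
handle nose-up -25.4 204 x -3.0 44.0
white px above rim 0
handle nose-up 87.5 3 x -56.0 -55.0
white px above rim 321
jar ((510.6521301269531, -319.7013244628906), 61.1431999206543)
jar inside z pct [ 3.  5.  7. 10. 29. 46.] frac>14 0.2066326530612245
```

Call:
{"method": "send_rows", "body": {"deltas": [{"tx":0,"ty":0,"tz":0,"turn":0.7,"grip":0},{"tx":0.5,"ty":-1,"tz":0,"turn":0,"grip":0},{"tx":1,"ty":-2,"tz":0,"turn":0,"grip":0},{"tx":1.5,"ty":-3,"tz":0,"turn":0,"grip":0},{"tx":1.5,"ty":-3,"tz":0,"turn":0,"grip":0},{"tx":1.5,"ty":-3,"tz":0,"turn":0,"grip":0},{"tx":1.5,"ty":-3,"tz":0,"turn":0,"grip":0},{"tx":1.1,"ty":-2.4,"tz":0,"turn":0,"grip":0},{"tx":0.9,"ty":-2,"tz":0,"turn":0,"grip":0},{"tx":0,"ty":0,"tz":0,"turn":0,"grip":0}]}}

```text
time_s: 23.92
tcp_pos: [586.8, 301.0, 279.8]
tcp_rot: [-3.093, 0.553, 0.002]
wrist_force: [-0.8, 0.6, -2.7]
gripper_width: 17.0
grasp_force: 60.0
```

Call:
{"method": "send_rows", "body": {"deltas": [{"tx":0,"ty":0,"tz":1.5,"turn":0,"grip":0},{"tx":0,"ty":0,"tz":2.5,"turn":0,"grip":0},{"tx":0,"ty":0,"tz":2.5,"turn":0,"grip":0},{"tx":0,"ty":0,"tz":2.5,"turn":0,"grip":0},{"tx":0,"ty":0,"tz":2,"turn":0,"grip":0},{"tx":0,"ty":0,"tz":1,"turn":0,"grip":0},{"tx":0,"ty":0,"tz":0,"turn":0,"grip":0}]}}

```text
time_s: 24.5
tcp_pos: [584.4, 298.4, 159.4]
tcp_rot: [3.09, -0.555, -0.006]
wrist_force: [-0.2, 0.8, -2.4]
gripper_width: 17.1
grasp_force: 60.0
```

Run:
```python
from h import *
go(528.3,319.2,87.7,-20.2)
P,d=get_image("top");T=cloud("top",d);tilt(T,(53,110));htilt()
```

```text
t 24.5 tcp [584.4 298.4 159.4] yaw -20.37 delta cm [-5.96 -0.01  7.19] turn -0.17 w 17.1 gf 60.0 F [-0.2  0.8 -2.4] M [ 0.07  0.03 -0.06] tilt 0.26
noseup deg -24.4 floor dist -84.9 (level -83) 202 260 x 53.0 109.0
handle nose-up -25.8 211 x -12.0 43.0
white px above rim 0
```

Call:
{"method": "send_rows", "body": {"deltas": [{"tx":0,"ty":0,"tz":1.2,"turn":-0.2,"grip":0},{"tx":0,"ty":0,"tz":0.9,"turn":0,"grip":0},{"tx":-0.4,"ty":0,"tz":0.2,"turn":0,"grip":0},{"tx":-0.5,"ty":0,"tz":0.4,"turn":0,"grip":0},{"tx":-0.5,"ty":0,"tz":0.4,"turn":0,"grip":0},{"tx":-0.5,"ty":0,"tz":0.4,"turn":0,"grip":0},{"tx":-0.5,"ty":0,"tz":0.4,"turn":0,"grip":0}], "force": 18}}

```text
time_s: 25.18
tcp_pos: [562.5, 307.6, 123.1]
tcp_rot: [-3.093, 0.549, -0.002]
wrist_force: [-1.5, -0.5, 1.7]
gripper_width: 18.0
grasp_force: 18.0
```

Run:
```python
from h import *
go(528.3,319.2,87.7,-20.2)
P,d=get_image("top");T=cloud("top",d);tilt(T,(53,120));htilt()
```

```text
t 25.18 tcp [562.5 307.6 123.1] yaw -20.15 delta cm [-3.61  0.09  3.54] turn 0.05 w 18.0 gf 18.0 F [-1.5 -0.5  1.7] M [-0.1   0.04 -0.05] tilt 0.07
noseup deg -16.2 floor dist -84.3 (level -83) 421 549 x 53.0 120.0
handle nose-up -19.0 206 x -12.0 43.0
white px above rim 0
```

Call:
{"method": "send_rows", "body": {"deltas": [{"tx":-0.6,"ty":0,"tz":0.4,"turn":0,"grip":0},{"tx":-0.5,"ty":0,"tz":0.4,"turn":0,"grip":0},{"tx":-0.5,"ty":0.1,"tz":0.4,"turn":0,"grip":0},{"tx":-0.5,"ty":0,"tz":0.4,"turn":0,"grip":0},{"tx":-0.4,"ty":0,"tz":0.5,"turn":0,"grip":0},{"tx":-0.4,"ty":0,"tz":0.5,"turn":0,"grip":0},{"tx":-0.4,"ty":0,"tz":0.5,"turn":0,"grip":0},{"tx":-0.3,"ty":0,"tz":0.4,"turn":0,"grip":0},{"tx":0,"ty":0,"tz":0,"turn":0,"grip":0}]}}

```text
time_s: 26.03
tcp_pos: [528.0, 318.8, 86.9]
tcp_rot: [3.093, -0.549, -0.002]
wrist_force: [-1.4, 0.1, 0.3]
gripper_width: 18.1
grasp_force: 18.0
```

Run:
```python
from h import *
go(528.3,319.2,87.7,-20.2)
P,d=get_image("top");T=cloud("top",d);tilt(T,(53,130));htilt()
```

```text
t 26.03 tcp [528.  318.8  86.9] yaw -20.15 delta cm [ 0.02 -0.05 -0.08] turn 0.05 w 18.1 gf 18.0 F [-1.4  0.1  0.3] M [0.15 0.07 0.03] tilt 0.07
noseup deg -0.2 floor dist -81.8 (level -83) 534 632 x 53.0 130.0
handle nose-up -3.9 180 x -14.0 42.0
white px above rim 0
```

Level and on the spot. I'll reduce the grip so it settles, then release and retreat straight up.

Call:
{"method": "send_rows", "body": {"deltas": [{"tx":0,"ty":0,"tz":0,"turn":0,"grip":0},{"tx":0,"ty":0,"tz":0,"turn":0,"grip":0},{"tx":0,"ty":0,"tz":0,"turn":0,"grip":0}], "force": 3}}

```text
time_s: 26.38
tcp_pos: [528.7, 318.6, 87.8]
tcp_rot: [-3.093, 0.55, 0.0]
wrist_force: [-1.1, -0.0, 0.4]
gripper_width: 18.0
grasp_force: 3.0
```

Call:
{"method": "send_rows", "body": {"deltas": [{"tx":0,"ty":0,"tz":0,"turn":0,"grip":0.3},{"tx":0,"ty":0,"tz":0,"turn":0,"grip":0.6},{"tx":0,"ty":0,"tz":0,"turn":0,"grip":0.8},{"tx":0,"ty":0,"tz":0,"turn":0,"grip":0.8},{"tx":0,"ty":0,"tz":0,"turn":0,"grip":0.8},{"tx":0,"ty":0,"tz":0,"turn":0,"grip":0.8},{"tx":0,"ty":0,"tz":0,"turn":0,"grip":0.8},{"tx":0,"ty":0,"tz":0,"turn":0,"grip":0.8},{"tx":0,"ty":0,"tz":0,"turn":0,"grip":0.8}]}}

```text
time_s: 27.13
tcp_pos: [528.7, 318.7, 87.7]
tcp_rot: [3.093, -0.55, 0.0]
wrist_force: [-0.7, -0.5, -0.2]
gripper_width: 70.7
grasp_force: 0.0
```

Call:
{"method": "send_rows", "body": {"deltas": [{"tx":0,"ty":0,"tz":-1,"turn":0,"grip":0.8},{"tx":0,"ty":0,"tz":-2,"turn":0,"grip":0.8},{"tx":0,"ty":0,"tz":-3,"turn":0,"grip":0.8},{"tx":0,"ty":0,"tz":-3,"turn":0,"grip":0.8},{"tx":0,"ty":0,"tz":-3,"turn":0,"grip":0.8},{"tx":0,"ty":0,"tz":-3,"turn":0,"grip":0.8},{"tx":-2,"ty":3,"tz":0,"turn":0,"grip":0.8},{"tx":-2,"ty":3,"tz":0,"turn":0,"grip":0.8},{"tx":-2,"ty":3,"tz":0,"turn":0,"grip":0.8},{"tx":-1,"ty":2,"tz":0,"turn":0,"grip":0.8}]}}

```text
time_s: 27.97
tcp_pos: [422.5, 238.5, 238.5]
tcp_rot: [3.093, -0.549, 0.0]
wrist_force: [0.8, -0.5, 0.9]
gripper_width: 70.6
grasp_force: 0.0
```

Call:
{"method": "send_rows", "body": {"deltas": [{"tx":-1,"ty":3,"tz":0,"turn":0,"grip":0.8},{"tx":-1,"ty":3,"tz":0,"turn":0,"grip":0.8},{"tx":0,"ty":3,"tz":0,"turn":0,"grip":0.8},{"tx":0,"ty":0,"tz":0,"turn":0,"grip":0.8},{"tx":0,"ty":0,"tz":0,"turn":0,"grip":0.8}]}}

```text
time_s: 28.38
tcp_pos: [375.3, 161.4, 238.8]
tcp_rot: [-3.092, 0.553, -0.003]
wrist_force: [-0.1, 1.1, 0.6]
gripper_width: 70.9
grasp_force: 0.0
```

Run:
```python
from h import *
go(528.3,319.2,87.7,-20.2)
p,d=get_image("top");W=cloud("top",d);h=cv2.cvtColor(p,cv2.COLOR_RGB2HSV);z=W[...,2]
def reg(a,b,c,e):
    M=np.zeros(z.shape,bool);M[b:e,a:c]=1;return M&(d>0)
m=reg(150,145,240,260)&(z>85)&(z<115)&(h[...,1]>90);print("handle",m.sum(),box(W[m]) if m.sum()>5 else "",np.percentile(z[m],[5,50,95]).round(1))
th=np.radians(-20.2);A=np.array([[np.cos(th),-np.sin(th)],[np.sin(th),np.cos(th)]])
L=(W[...,:2]-[612.8,288.1])@A
f=(abs(L[...,0])<36)&(abs(L[...,1])<30)&(d>0)&(z<25);k=np.linalg.lstsq(np.c_[L[f],np.ones(f.sum())],z[f],rcond=None)[0];print("floor plane",k,"deg",np.degrees(np.arctan(k[:2])))
b=reg(150,145,240,260)&(z>15)&(z<46)&(h[...,1]<60)&(abs(L[...,0])<60)&(abs(L[...,1])<55);print("bucket wall ext",L[b].min(0),L[b].max(0))
r=W[reg(412,192,480,255)&(z>85)&(z<96)];print("jar",cv2.minEnclosingCircle(r[:,:2].astype(np.float32)))
I=(np.hypot(W[...,0]-511.5,W[...,1]+321.2)<44)&(d>0);s=I&(z>14)&(z<34);print("jar inside >14..34 px",s.sum(),"of",I.sum(),"approx balls",s.sum()*(0.0)+0)
w=(h[...,2]>205)&(h[...,1]<30)&(z>0)&(z<40)
T=(W[...,:2]-[551.5,23])@np.array([[-.297,-.955],[.955,-.297]])
tr=w&(abs(T[...,0])<130)&(abs(T[...,1])<50);print("tray ball px (~57 each)",tr.sum())
g=cv2.cvtColor(p,cv2.COLOR_RGB2GRAY)[185:262,405:490]
c=cv2.HoughCircles(cv2.resize(g,None,fx=6,fy=6,interpolation=cv2.INTER_CUBIC),cv2.HOUGH_GRADIENT,1,45,param1=60,param2=14,minRadius=24,maxRadius=36)
if c is not None:
  for u,v,rr in c[0]:
    uu,vv=405+u/6,185+v/6;print("  circ",round(uu),round(vv),W[int(vv),int(uu)].round(),round(rr,1))
```

```text
t 28.38 tcp [375.3 161.4 238.8] yaw -20.28 delta cm [  8.85 -20.09  15.14] turn -0.08 w 70.9 gf 0.0 F [-0.1  1.1  0.6] M [0.08 0.01 0.06] tilt 0.12
handle 426 (array([515.6, 321.8]), array([ 19.6, 104.4]), 159.7) [ 87.9 100.4 104.1]
floor plane [ 2.33148530e-03 -7.28248808e-03  7.22710096e+00] deg [ 0.13358403 -0.41724846]
bucket wall ext [-42.8056506  -39.84378064] [17.19020854 37.43706393]
jar ((512.0825805664062, -321.0513610839844), 58.209495544433594)
jar inside >14..34 px 124 of 783 approx balls 0.0
tray ball px (~57 each) 57
  circ 446 239 [ 476. -329.   27.] 26.6
```

Run:
```python
from h import *
for n in("top","scene"):
    p,d=get_image(n);W=cloud(n,d);q=cv2.imread(f"pics/{n}0.png")[:,:,::-1];d0=np.load(n+"0.npy")
    h=cv2.cvtColor(p,cv2.COLOR_RGB2HSV);w=(h[...,2]>190)&(h[...,1]<40)&(np.abs(p.astype(int)-q).max(2)>50)
    k,l,st,ce=cv2.connectedComponentsWithStats(w.astype(np.uint8))
    for i in range(1,k):
        if st[i,4]>=8: print(n,"new white",ce[i].round(),st[i,4],np.median(W[l==i],0).round())
    dz=np.abs(d-d0)*(d>0)*(d0>0);I=np.hypot(W[...,0]-511.8,W[...,1]+321.2)<44
    k,l,st,ce=cv2.connectedComponentsWithStats((I&(dz>5)).astype(np.uint8))
    for i in range(1,k):
        if st[i,4]>=8: print(n,"jar depth change",ce[i].round(),st[i,4],W[l==i].max(0).round(),W[l==i].min(0).round())
```

```text
top new white [218. 176.] 16 [624. 246.   8.]
top new white [183. 188.] 25 [584. 329.  42.]
top new white [200. 195.] 53 [573. 287.  10.]
top new white [274. 211.] 36 [536. 101.  27.]
top new white [203. 315.] 5034 [359. 144. 513.]
top new white [154. 329.] 1363 [328. 207. 531.]
top new white [636. 381.] 197 [  -53. -1331.  -749.]
top new white [187. 388.] 1101 [263. 149. 562.]
top new white [310. 393.] 84 [99. -2. 12.]
top new white [335. 398.] 21 [ 88. -60.  11.]
top jar depth change [430. 222.] 59 [ 540. -281.   51.] [ 496. -303.    4.]
top jar depth change [440. 237.] 114 [ 497. -295.   33.] [ 469. -339.    3.]
scene new white [433.   4.] 77 [370. 109. 521.]
scene new white [496.   1.] 12 [318. 208. 533.]
scene new white [456.  12.] 15 [ 22.  69. 259.]
scene new white [463.  14.] 20 [ 19.  90. 258.]
scene new white [492.  18.] 21 [356. 216. 523.]
scene new white [460.  29.] 537 [391. 173. 508.]
scene new white [478.  17.] 17 [ 14. 128. 258.]
scene new white [482.  37.] 131 [393. 215. 509.]
scene new white [505.  30.] 37 [ 20. 206. 256.]
scene new white [537.  37.] 75 [  7. 283. 257.]
scene new white [520.  37.] 17 [ 22. 246. 251.]
scene new white [386.  62.] 8 [  33. -102.   10.]
scene new white [440.  66.] 26 [411. 159. 429.]
scene new white [391.  74.] 108 [ 71. -64.  12.]
scene new white [367. 208.] 43 [538. 101.  26.]
scene new white [430. 259.] 13 [578. 295.   7.]
scene jar depth change [242. 127.] 72 [ 497. -307.   34.] [ 469. -346.    0.]
```

```bash
python3 -c "
from plant import robot
print(robot.sign_off())"
```

```text
the job is handed in; nothing more can be done
None
```

I tipped five balls into the jar, judging by the emptied scoop and the clean table since they were not counted one by one; the sixth is still in the tray, and the scoop lies flat on its mat about 4 mm from its spot, handed in at about 28 s.

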